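# Stack a freshly oiled serving board on spacer sticks

### The arm

A 7-joint arm with a two-finger parallel gripper is mounted at the origin on the work surface. World frame = base frame: x ahead of the robot, y to its left, z up, the work surface at z = 0. Lengths are in m, angles in rad, forces in N, time in s.
With the tool pointing down it reaches from about 0.4 to 0.9 m from the base axis. Payload 5.5 kg.
Tool frame: the origin (TCP) lies at the very end of the fingers, on their centre line; the grasp point (between the pads) lies 19 mm behind it; z points along the fingers, y is the direction in which the jaws open and shut (so a half turn about z gives the same grasp; the last joint's range is limited). The gripper opens to 92 mm and grips with 3 to 60 N. Pads are 19 mm wide; open, the fingers measure 130 mm over their backs; the gripper's body (75 mm by 190 mm) begins 47 mm behind the grasp point.
Start: joints at [1.448, 0.501, -0.427, 1.55, 0.221, 1.138, -0.21], TCP at [0.245, -0.602, 0.193] pointing down, gripper open.
Joint ranges: [-2.88, 2.88], [-0.31, 2.03], [-1.54, 1.56], [0.2, 2.42], [-1.41, 4.55], [0.19, 2.02], [-2.57, 2.57]. Speed limits (rad/s): [2.57, 2.57, 3.14, 3.14, 3.14, 3.14, 3.14].

### API

Orientations are given as a rotation vector (axis times angle).
In Python, from workcell import movep, line_to, move_joints, open_gripper, grab, dwell, ik, state, snapshot, IKError, job_done gives the robot as it stands. Calls block until the motion is done:
- movep(position, orientation): joint-space move of the TCP to a pose.
- line_to(position, v=0.15, orientation=None, until_force=None): straight line of the TCP; orientation=None keeps the orientation; v is the mean speed in m/s. With until_force (N) it stops when the force on the tool has changed by that much, and returns True; else False.
- move_joints(angles): joint-space move.
- open_gripper() and grab(grip_force=None): open the fingers fully, or close them until they stop; grip_force is the grip in N (None keeps the last).
- dwell(seconds).
- ik(position, orientation): joint angles nearest the present ones, or None.
- state(): the state.
- snapshot(name): name is "side" or "top"; returns a dict with "color" (420x560x3 uint8, blue, green, red), "mtx" (3x3 intrinsics, pixels), "origin" and "orientation" of the camera in the world. Camera axes: x right, y up, looking along -z (the intrinsics and any distortion apply to the point x, -y, -z); pixel columns grow to the right and rows downward; lengths in m; the calibration is good to about 2 mm. A picture is of the moment at which its call begins. There is no depth.
A pose or a line that the arm cannot do raises IKError and nothing moves.
- job_done(): hands the job in, once; it reports no verdict.
The state is a dict: "t": time; "q": joint angles; "dq": joint speeds; "tau": joint torques, N m; "tcp_pos": TCP position; "tool_rot": TCP orientation; "wrist_force": force on the tool from outside, world axes, zero at the start; "moment": the same for the moment, N m; "grip_width": finger opening in m.
Only numpy, scipy, OpenCV 4.12 (cv2) and the standard library are available. Lean on these libraries where they do the work, as an engineer would, in place of code of your own. Each camera call takes 0.05 s, during which the arm holds its last target.

### The job

The oiled serving boards are drying in layers on the packing bench. Lay the pale stick that matches the one already on the lower board flat across the lower board, squarely on the empty dark band, then rest the narrow mid-brown oak board (not the dark walnut one) on both sticks, centred over the lower board and in line with it, so that it lies level and clear, and let go.

Things in the scene. Friction and masses are not known exactly. Their poses are not given: they have to be found in the camera images.
- lower_top (a point): Lower board: a mid-brown wooden slab, 300 mm long, 130 mm wide, 30 mm thick, fixed flat on the bench. This point is the centre of its top face; x runs along its length, y across its width, z up. Two dark bands, 20 mm wide, cross its whole width, centred 90 mm either side of this point: the band at x = +90 mm carries the first stick, the band at x = -90 mm is empty.
- first_mid (a point): The first spacer stick, pale wood, 120 mm long (its x axis), 20 mm square, already lying loose across the lower board on one dark band, long axis across the board. The point is its centre, 10 mm above its underside.
- stick_mid (a point): The spare spacer stick to lay: pale wood, identical to the first (120 mm long along its x axis, 20 mm square, 35 g), lying loose and flat on the bench. It lies in a row with two sticks of other thickness that will not do: a white strip 9 mm thick and a dark brown stick 32 mm square. The point is its centre, 10 mm above its underside; z up.
- board_mid (a point): The board to stack: mid-brown oak, 260 mm long (its x axis), 58 mm wide (y), 20 mm thick, about 0.2 kg, with a dark hanging hole near one end, lying loose and flat on the bench on the robot's left. A dark walnut board of the same shape lies at the far edge of the bench and is not wanted. The point is its centre, 10 mm above its underside; z up; either end may point either way.
There are look-alikes about, which are no part of the job. What is shaped like the part that bears stick_mid but green or turquoise is not meant.

How it is judged:
By the outcome, as a careful person would: the job done as asked, in the order asked, and still so for the second after the job is handed in, with the robot touching nothing.
It also fails if it takes over 70 s, if anything falls off the work surface, if the arm or the gripper's body presses on something with over 40 N, if the wrist force passes 120 N, or if a joint passes its speed limit or range.

## Working session

There is one attempt and no reset: what is moved stays moved. The work goes in short steps, each a Python script; the robot and the scene stay as the last script left them, time stands still between calls to the robot, and variables do not carry over. Pictures are saved under pics/ and viewed, and the job is handed in when it is done.

```bash
mkdir -p pics; ls; python3 - <<'E'
from workcell import *
import cv2
for n in("top","side"):
    s=snapshot(n); cv2.imwrite(f"pics/{n}0.png",s["color"]); print(n,s["mtx"],s["origin"],s["orientation"],[k for k in s])
st=state();print(st["t"],st["tcp_pos"],st["tool_rot"],st["grip_width"])
E
```

```text
pics
top [[428.38733185   0.         283.31046883]
 [  0.         428.38733185 200.25063884]
 [  0.           0.           1.        ]] [ 0.24332528 -0.00585494  0.95850789] [ 0.11348381 -0.16002007 -1.55373593] ['color', 'mtx', 'origin', 'orientation']
side [[500.14729516   0.         280.70866136]
 [  0.         500.14729516 208.53627815]
 [  0.           0.           1.        ]] [-0.30022755  0.76693442  0.70692453] [ 0.45322971 -1.20575734 -2.13211114] ['color', 'mtx', 'origin', 'orientation']
0.1 [ 0.24427432 -0.60158737  0.19227428] [-3.08156578e+00 -6.01995824e-01  4.97718684e-04] 0.09180343282841309
```

View pics/top0.png

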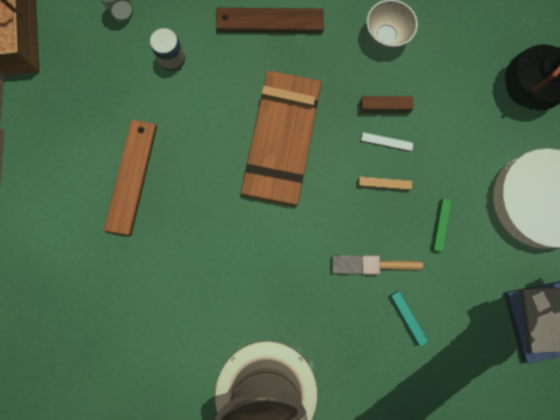

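View pics/side0.png

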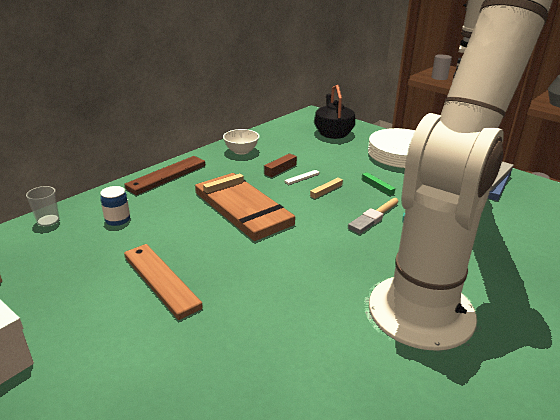

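```bash
python3 - <<'E'
import cv2,numpy as np
t=cv2.imread("pics/top0.png")
a=cv2.resize(t[60:215,235:330],None,fx=4,fy=4,interpolation=cv2.INTER_CUBIC)
b=cv2.resize(t[85:240,335:430],None,fx=4,fy=4,interpolation=cv2.INTER_CUBIC)
cv2.imwrite("pics/crop1.png",np.hstack([a,b]))
c=cv2.resize(t[110:245,95:165],None,fx=4,fy=4,interpolation=cv2.INTER_CUBIC)
cv2.imwrite("pics/crop2.png",c)
E
```

```text
(no output)
```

View pics/crop1.png

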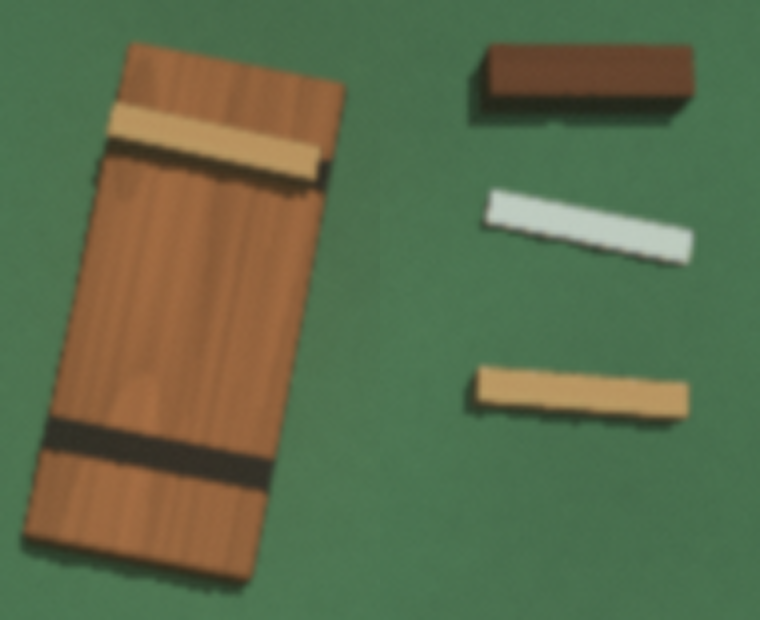

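View pics/crop2.png

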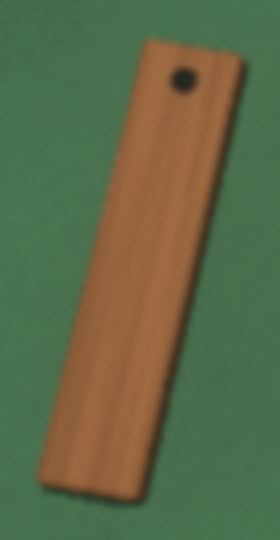

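Candidates for the stick: the pale stick at (386,184) is wanted. The white strip (387,142), dark stick (387,104), green (442,225), turquoise (409,319), the first stick already placed (289,96) and the brush handle (400,266) are not.
Boards: the oak board with the hole at (131,178) is wanted, not the walnut at (270,20). The lower board is at (282,138), with its empty band at (275,172). The crops confirm the colours.

Next I rectify both views to each top plane and measure.

```bash
cat > h.py <<'E'
import cv2,numpy as np
from scipy.spatial.transform import Rotation as R
from workcell import *
def P(s):
    Rw=R.from_rotvec(s["orientation"]).as_matrix(); o=np.array(s["origin"])
    F=np.diag([1,-1,-1.])
    A=F@Rw.T
    return s["mtx"]@np.hstack([A,(-A@o)[:,None]])
def rect(s,z,x0,x1,y0,y1,res=0.0005):
    "image of plane z: col -> x, row -> y"
    M=P(s); H=np.column_stack([M[:,0],M[:,1],M[:,2]*z+M[:,3]])
    G=np.array([[res,0,x0],[0,res,y0],[0,0,1]])
    return cv2.warpPerspective(s["color"],H@G,(int((x1-x0)/res),int((y1-y0)/res)),flags=cv2.INTER_CUBIC|cv2.WARP_INVERSE_MAP)
def blob(img,mask,x0,y0,res=0.0005):
    mask=cv2.morphologyEx(mask.astype(np.uint8),cv2.MORPH_OPEN,np.ones((5,5)))
    cs,_=cv2.findContours(mask,cv2.RETR_EXTERNAL,cv2.CHAIN_APPROX_NONE)
    out=[]
    for c in cs:
        if cv2.contourArea(c)*res*res<4e-4: continue
        m=cv2.moments(c); cx,cy=m["m10"]/m["m00"],m["m01"]/m["m00"]
        th=.5*np.arctan2(2*m["mu11"],m["mu20"]-m["mu02"])
        r=cv2.minAreaRect(c)
        out.append(dict(cen=np.round([x0+res*cx,y0+res*cy],4),th=round(np.degrees(th),2),rc=np.round([x0+res*r[0][0],y0+res*r[0][1]],4),rs=np.round(np.array(r[1])*res*1e3,1),area=round(m["m00"]*res*res*1e6)))
    return out
E
python3 - <<'E'
from h import *
S={n:snapshot(n) for n in("top","side")}
M=P(S["top"])
def w(u,v,z):
    A=np.linalg.inv(np.column_stack([M[:,0],M[:,1],M[:,2]*z+M[:,3]]));p=A@[u,v,1];return p[:2]/p[2]
print({k:w(*k).round(3) for k in[(386,184,.02),(131,178,.02),(282,138,.03),(289,96,.05),(387,142,.009),(387,104,.032)]})
for nm,(u,v,z),r in[("stick",(386,184,.02),.08),("board",(131,178,.02),.16),("lower",(282,138,.03),.19),("first",(289,96,.05),.08)]:
    c=w(u,v,z)
    for n in S:
        im=rect(S[n],z,c[0]-r,c[0]+r,c[1]-r,c[1]+r)
        hsv=cv2.cvtColor(im,cv2.COLOR_BGR2HSV)
        cv2.imwrite(f"pics/r_{nm}_{n}.png",im)
        if n=="top":print(nm,"centre hsv",hsv[hsv.shape[0]//2,hsv.shape[1]//2])
        b,g,rr=[im[...,i].astype(int) for i in range(3)]
        mask=(rr>g+12)
        if nm in("first","stick"): mask=(rr>g+5)&(g>100 )
        if nm in("board","lower"): mask&=(rr>95)
        cv2.imwrite(f"pics/m_{nm}_{n}.png",mask*np.uint8(255))
        for o in blob(im,mask,c[0]-r,c[1]-r): print(nm,n,o)
E
cd pics; python3 -c "
import cv2,numpy as np
for n in('top','side'):
    L=[np.vstack([cv2.resize(cv2.imread(f'r_{k}_{n}.png'),(195,195)),cv2.resize(cv2.imread(f'm_{k}_{n}.png'),(195,195))]) for k in('stick','board','lower','first')]
    cv2.imwrite(f'mm_{n}.png',np.hstack(L))
cv2.imwrite('mm.png',np.vstack([cv2.resize(cv2.imread(f'mm_{n}.png'),(580,290)) for n in('top','side')]))"
```

```text
{(386, 184, 0.02): array([ 0.45 , -0.264]), (131, 178, 0.02): array([0.454, 0.306]), (282, 138, 0.03): array([ 0.55 , -0.028]), (289, 96, 0.05): array([ 0.642, -0.043]), (387, 142, 0.009): array([ 0.552, -0.273]), (387, 104, 0.032): array([ 0.636, -0.27 ])}
stick centre hsv [ 18 119 185]
stick top {'cen': array([ 0.4528, -0.2629]), 'th': np.float64(86.24), 'rc': array([ 0.4528, -0.2628]), 'rs': array([119.7,  20.5]), 'area': 2295}
stick side {'cen': array([ 0.4502, -0.2585]), 'th': np.float64(86.51), 'rc': array([ 0.4509, -0.2579]), 'rs': array([121.3,  21.9]), 'area': 2274}
board centre hsv [ 13 151 150]
board top {'cen': array([0.4597, 0.3086]), 'th': np.float64(-9.22), 'rc': array([0.4595, 0.3086]), 'rs': array([ 56.6, 257.8]), 'area': 14312}
board side {'cen': array([0.4564, 0.3142]), 'th': np.float64(-9.19), 'rc': array([0.4566, 0.3142]), 'rs': array([ 58. , 259.6]), 'area': 14654}
lower centre hsv [ 13 150 148]
lower top {'cen': array([ 0.4346, -0.0054]), 'th': np.float64(79.7), 'rc': array([ 0.4347, -0.0053]), 'rs': array([128.2,  50.9]), 'area': 6266}
lower top {'cen': array(
[... 1057 characters left out ...]
.5929, -0.0111]), 'th': np.float64(-18.64), 'rc': array([ 0.5929, -0.0088]), 'rs': array([49.7, 66.6]), 'area': 2543}
first top {'cen': array([ 0.5856, -0.0847]), 'th': np.float64(-13.63), 'rc': array([ 0.5858, -0.0849]), 'rs': array([11.8, 51.1]), 'area': 472}
first top {'cen': array([ 0.6541, -0.0394]), 'th': np.float64(73.0), 'rc': array([ 0.6641, -0.0448]), 'rs': array([121.1,  58.8]), 'area': 3653}
first side {'cen': array([ 0.582 , -0.0125]), 'th': np.float64(84.29), 'rc': array([ 0.587 , -0.0183]), 'rs': array([110.5,  49.5]), 'area': 4170}
first side {'cen': array([ 0.6516, -0.0286]), 'th': np.float64(76.57), 'rc': array([ 0.6504, -0.0285]), 'rs': array([137.6,  38.7]), 'area': 4223}
```

View pics/mm.png

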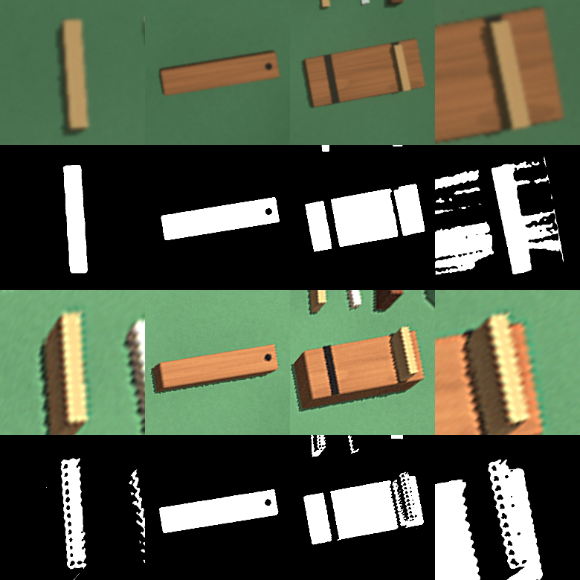

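```bash
cat >> h.py <<'E'
def down(yaw): return (R.from_euler("z",yaw,degrees=True)*R.from_euler("x",180,degrees=True)).as_rotvec()
E
python3 - <<'E'
from h import *
for nm,p,yw in[("stick",(.4528,-.2629),[86.2,-93.8]),("band",(.4679,-.0122),[80,-100]),("board",(.4596,.3086),[-9.2,170.8]),("ctr",(.5562,-.0278),[-10,170])]:
    for y in yw:
        for z in(.003,.2):
            q=ik([*p,z],down(y)); print(nm,y,z,None if q is None else np.round(q,2))
E
```

```text
stick 86.2 0.003 [ 1.    0.62 -0.65  1.99  0.56  0.72 -0.07]
stick 86.2 0.2 [ 1.17  0.34 -0.84  1.85  0.29  1.08  0.15]
stick -93.8 0.003 [-0.34  0.89  1.13  2.03 -1.04  0.95 -1.85]
stick -93.8 0.2 [-0.52  0.59  1.37  1.9  -0.63  1.19 -2.14]
band 80 0.003 [ 0.59  0.58 -0.75  2.12  0.63  0.68 -0.76]
band 80 0.2 [ 1.01  0.34 -1.22  1.97  0.37  1.08 -0.55]
band -100 0.003 [ 0.94  0.97 -1.31  2.11  1.13  1.07  2.  ]
band -100 0.2 [ 1.04  0.38 -1.28  1.97  0.41  1.1   2.55]
board -9.2 0.003 [-0.65  0.56  0.01  1.93 -0.01  0.65 -2.36]
board -9.2 0.2 [-0.65  0.29  0.01  1.8  -0.    1.05 -2.37]
board 170.8 0.003 [ 0.1   0.83 -1.    1.91  0.88  0.93  0.07]
board 170.8 0.2 [ 0.29  0.63 -1.3   1.77  0.65  1.25  0.23]
ctr -10 0.003 [ 0.4   0.62 -0.51  1.91  0.45  0.72 -2.12]
ctr -10 0.2 [ 0.65  0.4  -0.82  1.77  0.33  1.11 -2.02]
ctr 170 0.003 [ 0.72  0.81 -0.97  1.9   0.85  0.91  0.72]
ctr 170 0.2 [ 0.86  0.55 -1.16  1.77  0.54  1.19  0.94]
```

```bash
python3 - <<'E'
from h import *
o=down(86.3)
movep([.4525,-.2620,.15],o)
line_to([.4525,-.2620,.06],orientation=o)
s=snapshot("top");cv2.imwrite("pics/t1.png",s["color"][120:260,300:460].repeat(4,0).repeat(4,1))
print("hit",line_to([.4525,-.2620,.003],v=.06,until_force=8))
print(state()["tcp_pos"])
grab(20); st=state();print(st["grip_width"],st["wrist_force"],st["t"])
line_to([.4525,-.2620,.12])
st=state();print(st["grip_width"],st["t"],st["tcp_pos"])
for n in("top","side"):
    cv2.imwrite(f"pics/{n}2.png",snapshot(n)["color"])
E
```

```text
hit False
[ 0.45287455 -0.26210573  0.00331242]
0.0002204147748354282 [ 0.0914211  -0.15965472  0.67695271] 5.025
0.00028258774243356677 5.9583 [ 0.45173402 -0.2618411   0.11925755]
```

View pics/top2.png

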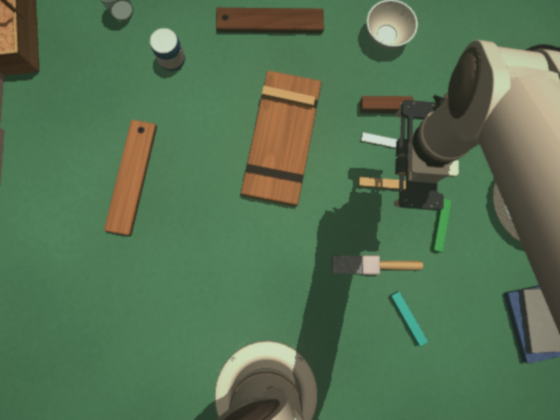

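View pics/side2.png

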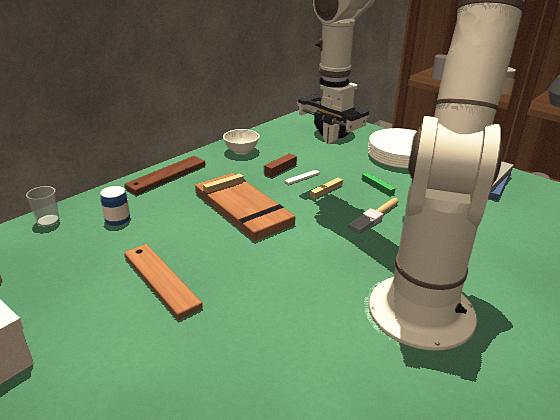

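View pics/t1.png

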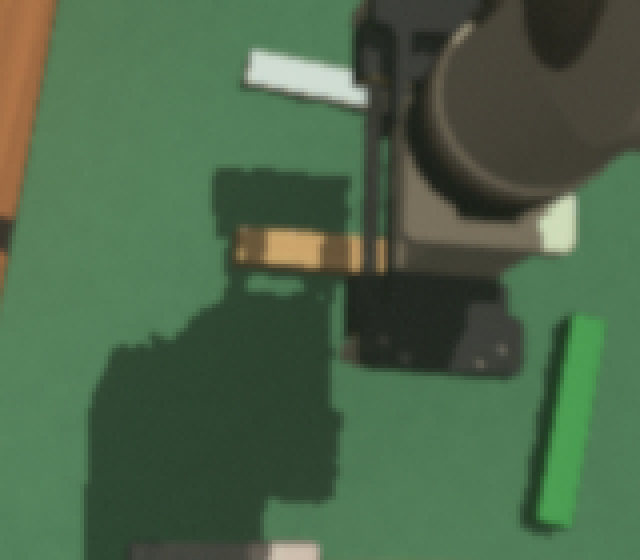

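```bash
python3 - <<'E'
from h import *
st=state();print(st["tcp_pos"],st["tool_rot"],st["q"])
Rt=R.from_rotvec(st["tool_rot"]).as_matrix();print(Rt.round(3))
t=np.array(st["tcp_pos"])
for n in("top","side"):
    s=snapshot(n);M=P(s);im=s["color"].copy()
    for nm,p,c in[("base",[0,0,0],(0,0,255)),("tcp",t,(0,0,255)),("body",t-Rt[:,2]*.066,(255,0,0)),("jawy+",t+Rt[:,1]*.05,(0,255,255)),("sh",[0,0,.34],(255,255,0))]:
        u=M@[*p,1];u=u[:2]/u[2];print(n,nm,u.round(1));cv2.circle(im,tuple(int(v) for v in u),3,c,-1)
    cv2.imwrite(f"pics/{n}3.png",im[:, 200:].repeat(2,0).repeat(2,1)[:600,:720] if n=="side" else im)
E
```

```text
[ 0.45163676 -0.26160984  0.11890649] [-2.29049108e+00 -2.14716727e+00  5.72134075e-04] [ 1.11780983  0.44901312 -0.79628069  1.92844076  0.39688205  0.9294396
  0.0627581 ]
[[ 0.065  0.998 -0.002]
 [ 0.998 -0.065  0.001]
 [ 0.001 -0.002 -1.   ]]
top base [265.4 393.1]
top tcp [397.5 172.8]
top body [407.9 164.5]
top jawy+ [398.2 149.2]
top sh [262.7 462.5]
side base [421.3 310. ]
side tcp [329.1 153. ]
side body [330.6 130.7]
side jawy+ [315.9 147.4]
side sh [453.3 160. ]
```

View pics/top3.png

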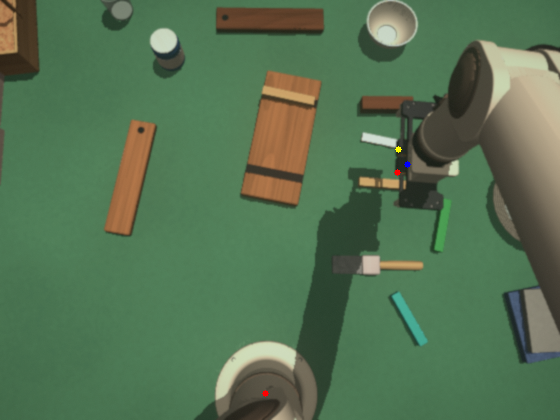

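View pics/side3.png

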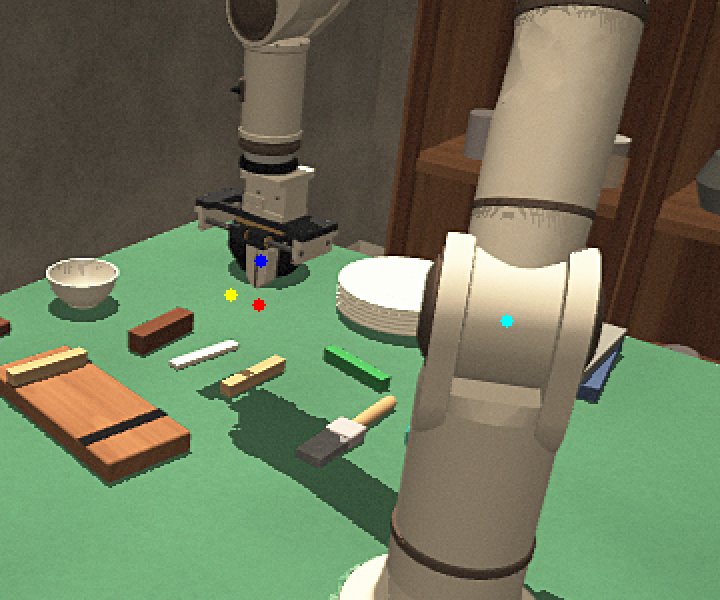

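The grab closed on nothing. The base projects correctly at (265,393), but in the side view the fingertips appear at about (329,142), while the reported TCP projects to (329,153). That puts the real tip roughly 30 mm above the reported TCP. I'll check with a gentle touch on bare bench.

```bash
python3 - <<'E'
from h import *
o=down(86.3)
line_to([.385,-.20,.05],v=.2,orientation=o)
s=snapshot("side");cv2.imwrite("pics/s4.png",s["color"][100:240,260:420].repeat(4,0).repeat(4,1))
M=P(s);u=M@[*state()["tcp_pos"],1];print("tcp px",u[:2]/u[2], state()["tcp_pos"])
print(line_to([.385,-.20,.004],v=.1,until_force=5))
try: print("hit",line_to([.385,-.20,-.05],v=.03,until_force=4))
except IKError as e: print(e)
st=state();print(st["tcp_pos"],st["wrist_force"],st["t"])
line_to([.385,-.20,.08],v=.2)
E
```

```text
tcp px [332.66196016 189.9348655 ] [ 0.38696609 -0.20105512  0.05084215]
False
hit True
[ 0.38493537 -0.20000916 -0.0332358 ] [-1.98011604  0.80315112  9.61591484] 8.725
```

View pics/s4.png

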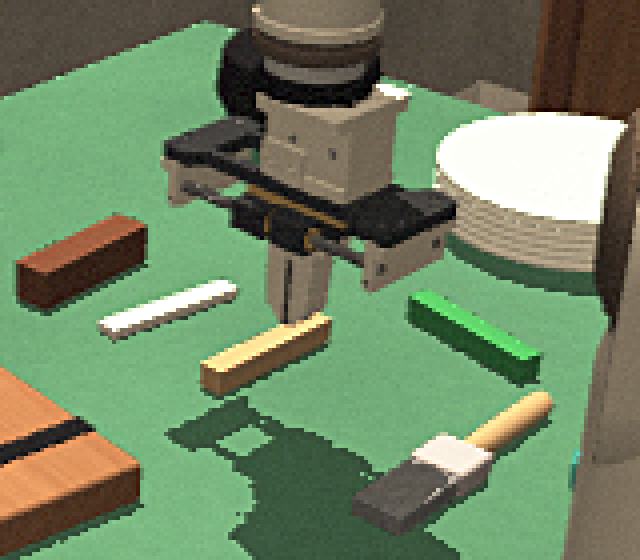

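The touch reads bench at reported z = -0.033, so the true tip is about 33 mm higher than the state says. I'll correct every z by that and grasp again.

```bash
echo 'ZO=-0.0325' >> h.py; python3 - <<'E'
from h import *
o=down(86.3)
open_gripper()
line_to([.4525,-.2620,.06],v=.2,orientation=o)
print("hit",line_to([.4525,-.2620,.0035+ZO],v=.07,until_force=6))
print(state()["tcp_pos"])
grab(20); st=state();print(st["grip_width"],st["wrist_force"],st["t"])
line_to([.4525,-.2620,.08],v=.15)
st=state();print(st["grip_width"],st["t"],st["tcp_pos"])
for n in("top","side"):
    cv2.imwrite(f"pics/{n}5.png",snapshot(n)["color"][80:260,280:460].repeat(3,0).repeat(3,1))
E
```

```text
hit False
[ 0.45285647 -0.2622396  -0.02857336]
0.020094346545612568 [-0.2267926  -0.95161245 -0.83863349] 14.05
0.019743371484049643 14.925 [ 0.45174207 -0.26190051  0.07932086]
```

View pics/side5.png

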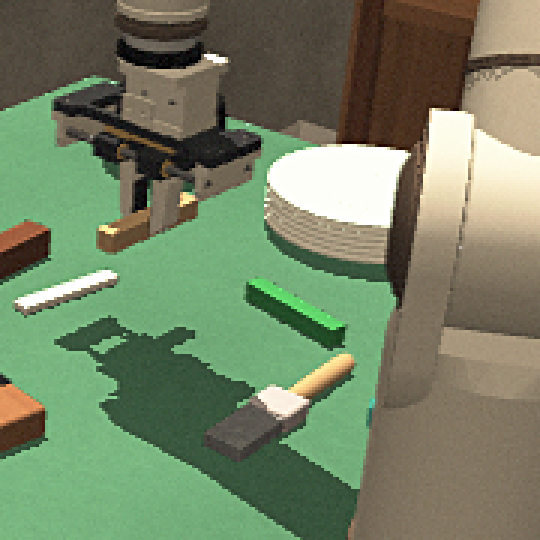

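View pics/top5.png

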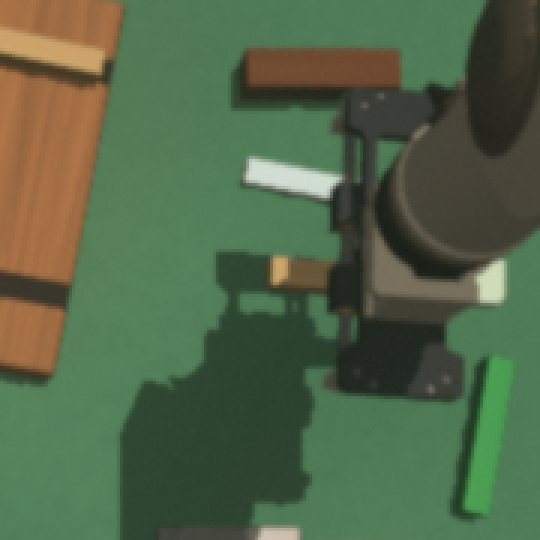

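The stick is gripped: width 19.7 mm, and it lifted with the gripper in the side view, at about crop (148,222). I'll take it to just above the band and look.

```bash
python3 - <<'E'
from h import *
o=down(80)
line_to([.4525,-.2620,.11],v=.2)
line_to([.4679,-.0122,.11],v=.25,orientation=o)
line_to([.4679,-.0122,.014],v=.15)
st=state();print(st["tcp_pos"],st["t"],st["grip_width"])
for n in("top","side"):
    s=snapshot(n);cv2.imwrite(f"pics/{n}6f.png",s["color"])
    cv2.imwrite(f"pics/{n}6.png",s["color"][60:220,200:360].repeat(3,0).repeat(3,1) if n=="top" else s["color"][130:270,180:340].repeat(3,0).repeat(3,1))
E
```

```text
[ 0.46841906 -0.01226406  0.01440596] 17.2667 0.01985358598415704
```

View pics/top6.png

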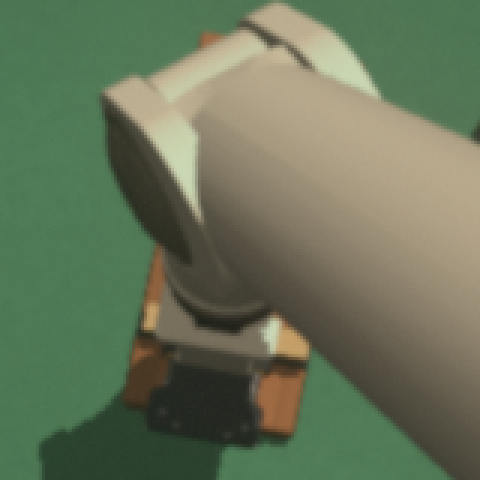

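View pics/side6.png

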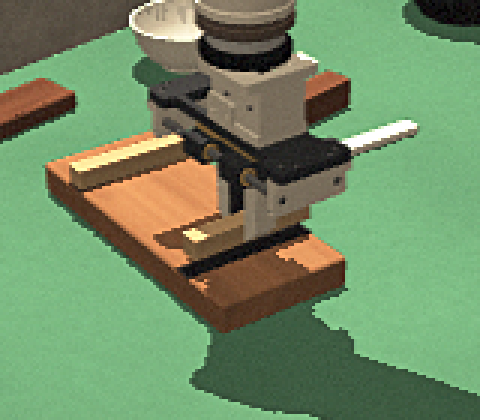

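```bash
python3 - <<'E'
from h import *
print("hit",line_to([.4679,-.0122,-.002],v=.03,until_force=4))
st=state();print(st["tcp_pos"],st["wrist_force"],st["t"])
open_gripper()
line_to([.4679,-.0122,.10],v=.2)
movep([.40,.25,.12],down(170.8))
print(state()["t"])
S={n:snapshot(n) for n in("top","side")}
for n in S: np.savez(f"snap7_{n}.npz",**S[n]); cv2.imwrite(f"pics/{n}7f.png",S[n]["color"])
for n in S: cv2.imwrite(f"pics/{n}7.png",cv2.resize(S[n]["color"][60:215,210:360] if n=="top" else S[n]["color"][150:260,170:320],None,fx=4,fy=4))
E
```

```text
hit True
[ 4.68037329e-01 -1.23922694e-02  4.21884955e-04] [0.9207984  0.210118   0.72815648] 17.8333
20.7583
```

View pics/top7.png

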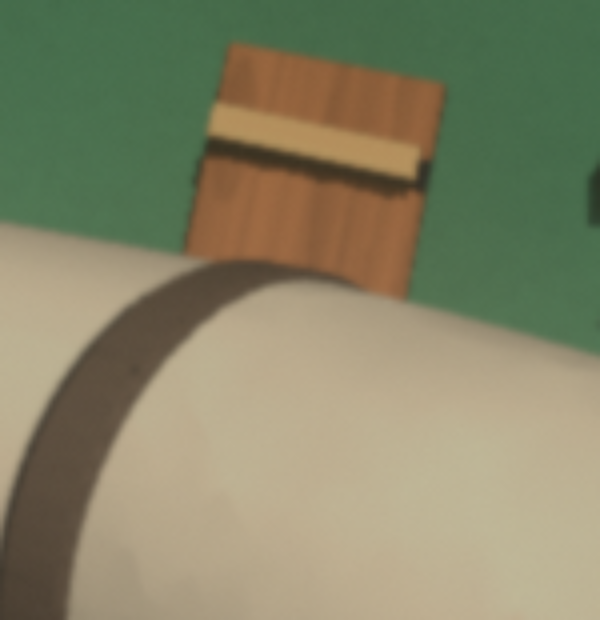

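View pics/side7.png

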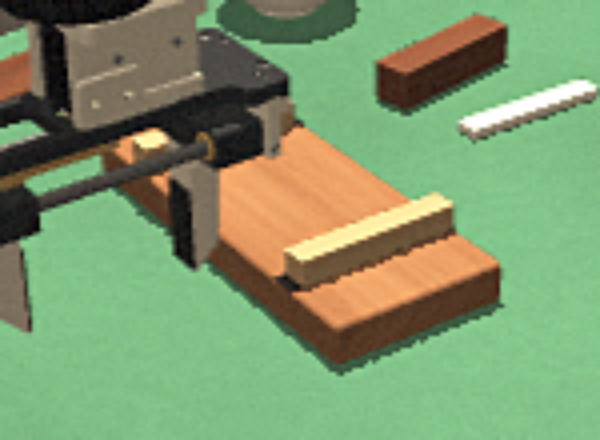

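The stick looks right on the band in the side view, at crop (370,240), but the arm hides it from the top camera. I'll move to a straight-arm pose over the oak board and measure from the top.

```bash
cat > meas.py <<'E'
from h import *
def sticks(s,z=.05):
    x0,x1,y0,y1=.40,.72,-.14,.10
    im=rect(s,z,x0,x1,y0,y1); hsv=cv2.cvtColor(im,cv2.COLOR_BGR2HSV)
    m=(hsv[...,0]>=15)&(hsv[...,0]<=24)&(hsv[...,1]>85)&(hsv[...,1]<142)&(hsv[...,2]>150)
    m=cv2.morphologyEx(m.astype(np.uint8),cv2.MORPH_OPEN,np.ones((15,15)))
    return im,m,blob(im,m,x0,y0)
E
python3 - <<'E'
from meas import *
move_joints([-.65,.29,.01,1.8,0,1.05,.77])
st=state();print(st["tcp_pos"],st["t"])
S={n:snapshot(n) for n in("top","side")}
for n in S: np.savez(f"snap8_{n}.npz",**S[n]); cv2.imwrite(f"pics/{n}8f.png",S[n]["color"])
for n in S: cv2.imwrite(f"pics/{n}8.png",cv2.resize(S[n]["color"][60:215,210:360] if n=="top" else S[n]["color"][150:260,170:320],None,fx=4,fy=4))
for n in S:
    im,m,b=sticks(S[n]);cv2.imwrite(f"pics/m8{n}.png",np.vstack([im,cv2.cvtColor(m*255,cv2.COLOR_GRAY2BGR)])[:, :640][::2,::2]); print(n,*b,sep="\n")
E
```

```text
[0.45990511 0.30830901 0.19950997] 21.9833
top
{'cen': array([ 0.4681, -0.0142]), 'th': np.float64(79.98), 'rc': array([ 0.4682, -0.0141]), 'rs': array([119.1,  21.2]), 'area': 2318}
{'cen': array([ 0.6464, -0.0408]), 'th': np.float64(78.35), 'rc': array([ 0.6465, -0.0407]), 'rs': array([119.1,  21. ]), 'area': 2308}
side
```

View pics/top8.png

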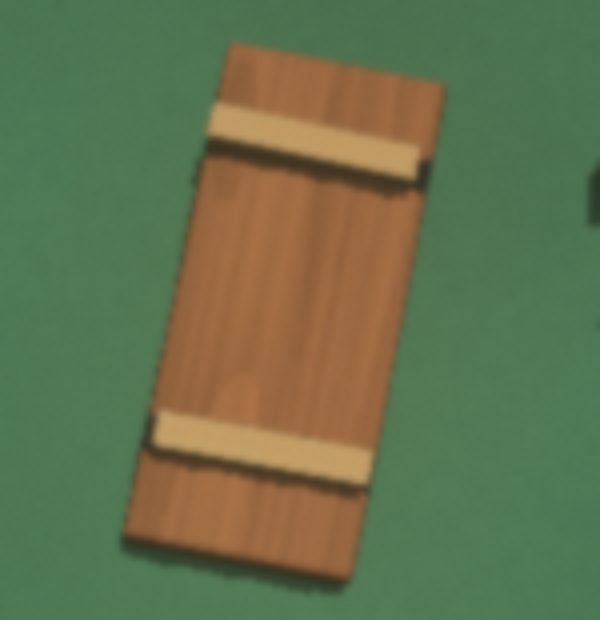

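View pics/m8top.png

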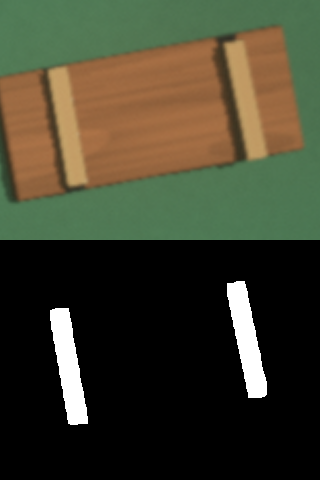

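The stick lies at (0.4682, -0.0142), 80.0°, against a band centre of (0.468, -0.012), 80°. That is square on the band and inside the board's edges. Next is the oak board.

```bash
python3 - <<'E'
from h import *
o=down(170.8); p=[.4596,.3086]
line_to([*p,.06],v=.2,orientation=o)
print("hit",line_to([*p,.0035+ZO],v=.07,until_force=6), state()["tcp_pos"])
grab(40); st=state();print(st["grip_width"],st["wrist_force"],st["t"])
line_to([*p,.11],v=.15)
st=state();print(st["grip_width"],st["wrist_force"],st["moment"],st["t"],st["tcp_pos"])
for n in("top","side"): cv2.imwrite(f"pics/{n}9f.png",snapshot(n)["color"])
E
```

```text
hit False [ 0.46001593  0.30889651 -0.02849958]
0.05744293535703533 [0.63814742 0.8958093  0.25953287] 25.0
0.05779455353390514 [-0.21541191  0.72659858 -2.34114101] [ 0.10155896 -0.15144727  0.04367671] 26.075 [0.45880387 0.30798694 0.10901095]
```

View pics/side9f.png

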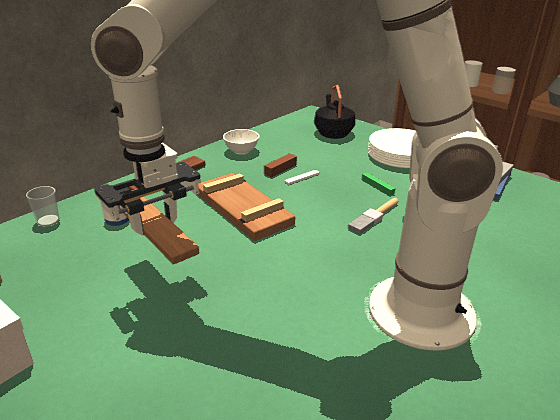

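View pics/top9f.png

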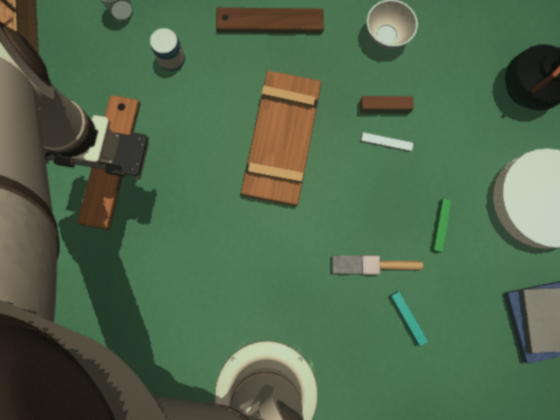

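The board is held level at side (165,232). Now I place it.

```bash
python3 - <<'E'
from h import *
o=down(170); p=[.5562,-.0278]
line_to([*p,.11],v=.22,orientation=o)
line_to([*p,.034],v=.12)
dwell(.2)
print("hit",line_to([*p,.0185],v=.02,until_force=3))
st=state();print(st["tcp_pos"],st["wrist_force"],st["t"])
s=snapshot("side");cv2.imwrite("pics/side10.png",cv2.resize(s["color"][120:260,150:340],None,fx=4,fy=4))
E
```

```text
hit True
[ 0.55594363 -0.02777625  0.02107212] [-0.46212159  0.59526249  5.22045305] 29.525
```

View pics/side10.png

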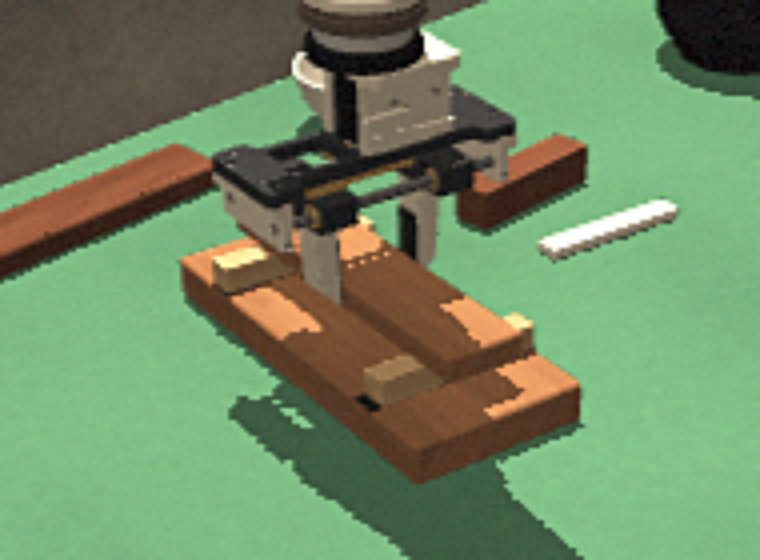

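```bash
python3 - <<'E'
from meas import *
p=[.5562,-.0278]
open_gripper()
line_to([*p,.05],v=.1); line_to([*p,.2],v=.25)
move_joints([-.65,.29,.01,1.8,0,1.05,.77])
print(state()["t"])
S={n:snapshot(n) for n in("top","side")}
for n in S: np.savez(f"snap11_{n}.npz",**S[n]); cv2.imwrite(f"pics/{n}11f.png",S[n]["color"])
for n in S: cv2.imwrite(f"pics/{n}11.png",cv2.resize(S[n]["color"][60:215,210:360] if n=="top" else S[n]["color"][150:260,170:320],None,fx=4,fy=4))
x0,y0=.40,-.14
# mean-shade edge check: rectify at board top and lower top rotated to lower frame
for z in(.07,.03,.05):
    im=rect(S["top"],z,.36,.76,-.16,.12)
    cv2.imwrite(f"pics/r11_{int(z*100)}.png",im[:, :800])
E
```

```text
32.8417
```

View pics/top11.png

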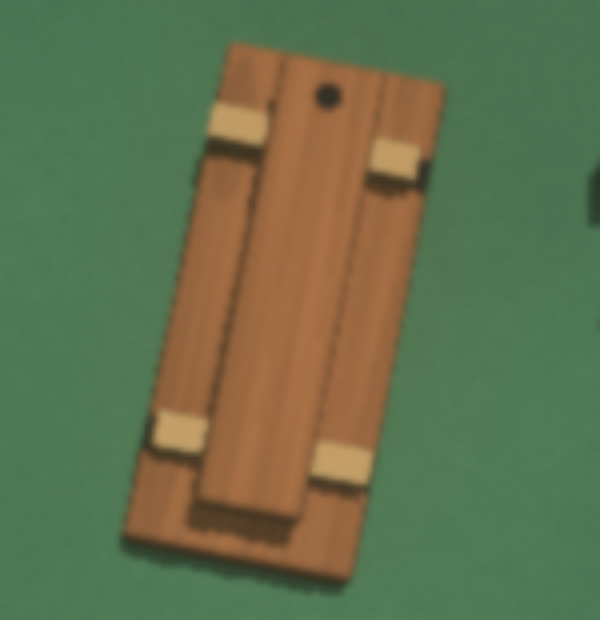

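View pics/side11.png

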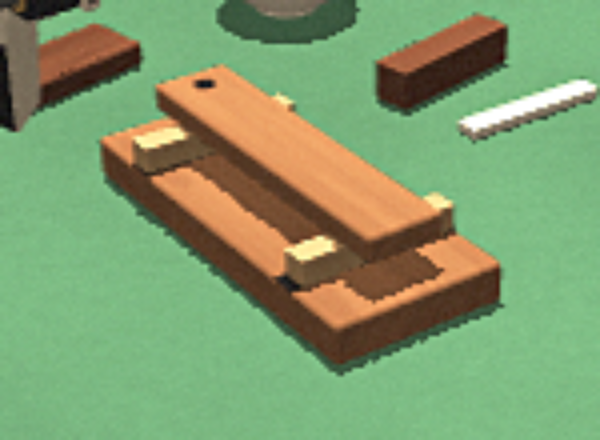

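View pics/r11_7.png

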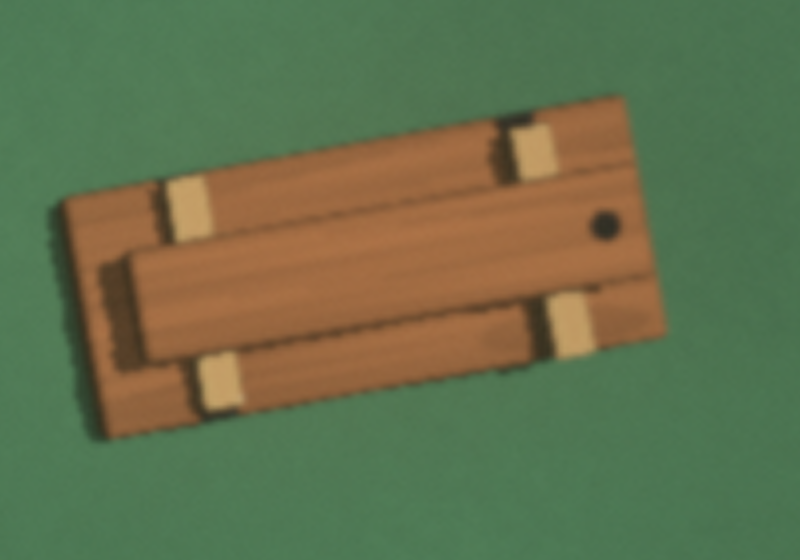

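```bash
python3 -c "
from workcell import *
dwell(.3);job_done();print(state()['t'])"
```

```text
the job is handed in; nothing more can be done
the job is handed in; nothing more can be done
```

The pale stick now lies across the empty dark band and the oak board rests on both sticks. I let go, moved the arm clear and handed the job in at about 33 s; the hand-in gives no verdict.

**Stick:** It lies at (0.468, -0.014), at 80.0°. The band centre is about (0.468, -0.012) at 80°, so it is on the band to within about 1 mm and roughly 2 mm off centre along its own length.

**Board:** From the top view its centre is about (0.5555, -0.028), against (0.556, -0.028) for the lower board. It is in line to within about 0.5°. In the side view it looks level and clear of the lower board. Neither stick appears to have moved when it was set down.

**What failed or disagreed:**
- **First grasp:** It closed on nothing because the true fingertips are about 33 mm higher than the reported TCP. I confirmed this by touching bare bench and corrected every height after that. Both placing contacts then came within about 1 mm of the expected heights.
- **Cameras:** The side and top views differed by about 3 to 6 mm. I used the top view, which agreed with the gripper to about 2 mm when I checked the placed stick.
- **First stick:** It was already about 1.6° askew and slightly off centre, and I left it as it was.

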